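# Put the flower trough away in the cold frame

### The arm

A 6-joint arm with a two-finger parallel gripper is mounted at the origin on the work surface. World frame = base frame: x ahead of the robot, y to its left, z up, the work surface at z = 0. Lengths are in m, angles in rad, forces in N, time in s.
With the tool pointing down it reaches from about 0.325 to 0.85 m from the base axis. Payload 4.4 kg.
Tool frame: the origin (TCP) lies at the very end of the fingers, on their centre line; the grasp point (between the pads) lies 19 mm behind it (robot.pinch_z is the distance from the TCP to the grasp point, in m); x points along the fingers, y is the direction in which the jaws open and shut, and the axes are right-handed (so a half turn about x gives the same grasp; the last joint's range is limited). The gripper opens to 94 mm and grips with 3 to 60 N. Pads are 16 mm wide; open, the fingers measure 119 mm over their backs; the gripper's body (75 mm by 177 mm) begins 78 mm behind the grasp point.
Start: joints at [-1.391, 0.207, 1.542, -0, 1.393, -0.15], TCP at [0.187, -0.544, 0.182] pointing down, gripper open.
Joint ranges: [-2.73, 2.73], [-0.86, 2.22], [0.23, 2.46], [-1.11, 4.25], [0.08, 2.63], [-2.82, 2.82]. Speed limits (rad/s): [2.79, 2.79, 3.14, 3.14, 3.14, 3.14].

### API

Orientations are given as a 3x3 rotation matrix whose columns are the frame's x, y, z axes.
In Python, from bench import robot gives the robot as it stands. The module is installed in compiled form; this text tells all that it offers.
- The arm moves only by the tool servo_tool, never from a script. Its argument "motion" is text: rows parted by semicolons, each of 6 numbers parted by spaces: the shift along the tool's x, y, z in units of 150 mm (1.0 is 150 mm), then the turn, a rotation vector about the tool's x, y, z in units of 0.5 rad (1.0 is 0.5 rad). A call has 1 to 8 rows; each row is the pose to reach, as a shift and turn from the pose measured when the call began, along the tool's axes at that moment; what a row does not reach only later rows make up. A row lasts 1/12 s, in which the tool goes at most 41.7 mm and 7.16 degrees, less where a joint would pass 70% of its speed; a pose out of reach is approached as far as the arm can. A call with a number of a shift or a turn outside -1 to 1 is refused whole. A call with a gripper value outside its range is refused whole. "claw" is the opening, from -1 (shut) to 1 (fully open), so that 0 is half open, set as the call begins (left out, the last holds). The fingers move at their own pace and stop on an object; the grip force is fixed at half the most. Time passes only in rows, so rows that repeat a pose let the fingers close. It gives the time, the measured TCP pose, the force and the opening at its end, in the units of the state.
- robot.get_obs(): the state, without advancing time (a new reading comes with each control period).
- robot.read_camera(name): name is "scene" or "side" or "wrist"; returns the picture (480x640x3 uint8, red, green, blue); there is no depth.
- robot.camera_params(name): a dict with "fov_y" (degrees; the focal length in pixels is half the picture's height over the tangent of half this angle, whatever the lens; pixels are square), "cx", "cy" (the principal point, pixels), "T" (4x4, takes a point from camera to world coordinates). Camera axes: x right, y up, looking along -z (the intrinsics and any distortion apply to the point x, -y, -z); pixel columns grow to the right and rows downward; lengths in m; the calibration is good to about 2 mm. A picture is of the moment at which its call begins: read the wrist's pose just before it. camera_params takes no time and is no camera call; for the wrist camera it gives the pose at the moment of the call.
- robot.finish_job(): hands the job in, once; it reports no verdict.
The state is a dict: "time": time; "joint_pos": joint angles; "joint_velocities": joint speeds; "joint_efforts": joint torques, N m; "position": TCP position; "eef_rot": TCP orientation; "ft_force": force on the tool from outside, world axes, zero at the start; "wrist_torque": the same for the moment, N m; "finger_gap": finger opening in m.
Only numpy, scipy, OpenCV 4.12 (cv2) and the standard library are available. Lean on these libraries where they do the work, as an engineer would, in place of code of your own. Each camera call takes 0.05 s, during which the arm holds its last target. There are 200 camera calls.

### The job

Push the metal flower trough across the table into the open-topped wooden cold frame, far enough in that the gate clears it, then push the frame's gate fully shut. Only push: do not lift or tip the trough, do not knock about the two pots that stand at the back inside the frame, and leave the other things on the table where they are.

Things in the scene. Friction and masses are not known exactly. Their poses are not given: they have to be found in the camera images.
- frame: The cold frame: fixed open-topped wooden pen with no floor. Origin on the table. Inside: x -113 mm (face of the shut gate) to +130 (back wall), y -95 to +95. Side walls 12 mm thick, 75 high; back wall 85 high. The mouth faces its -x (roughly the robot's right); +x is the way in, z up. Nothing of the two pots inside lies nearer the mouth than x = +38 mm.
- gate (a joint): Angle (rad) of the wooden gate: 0 fully shut (firm stop), 1.57 straight out from the mouth, 2.1 wide open. Upright hinge at the frame's x, y = -119, -107 mm. Shut, the board lies along the frame's +y from the hinge; it opens towards -x, counter-clockwise seen from above. Light friction (a push of about 1 N), stays where left.
- gate_end (a point): Middle of the gate's free end edge, 209 mm from the hinge axis, 38 mm up, half-way through the board. The board is 14 mm thick (7 mm each side of the hinge axis), spans heights 6 to 70 mm, and both faces are flat with no knob.
- gate_hinge (a point): Point on the gate's hinge axis, 38 mm above the table.
- trough_mid (a point): Centre, half-way up, of the flower trough: loose, rectangular, sheet metal, 76 mm in its own x, 110 mm in its y, 55 mm high, about 0.5 kg, with soft flowers up to 37 mm above its rim (no resistance). It stands on the table in front of the mouth, its x within 0.3 rad of the frame's x, and slides when pushed low down.
- pot_a: Round terracotta pot with a plant, rim diameter 64 mm, 58 mm high, loose, at the back inside the frame on its -y or +y side. Origin at the centre of its underside. Leave it standing.
- pot_b: The other such pot inside the frame, on the other side. Leave it standing.
- pot_c: Round terracotta pot, rim diameter 68 mm, 60 mm high, on the table beside the mouth on the frame's +y side. Origin at the centre of its underside. Leave it alone.
- pot_d: Round dark pot, rim diameter 68 mm, 60 mm high, on the table outside the frame's -y wall. Origin at the centre of its underside. Leave it alone.
- twine: Ball of brown twine, diameter 54 mm, 48 mm high. Origin at the centre of its underside. Leave it alone.
- wreath: Round twig wreath lying flat, about 260 mm across, 30 mm high. Origin at its centre on the table. Leave it alone.
- secateurs: Pair of secateurs lying flat, 170 mm long, 18 mm high. Origin at its pivot on the table. Leave it alone.

How it is judged:
On the way, in this order (a step that is already met when the one before it is completed fails the run):
1. the trough is pushed inside the frame, standing on the table (x of trough_mid in the frame of frame between -0.08 and 0.11 m and y of trough_mid in the frame of frame between -0.08 and 0.08 m and height (world z) of trough_mid below 0.034 m and angle between trough_mid's own z axis and vertical below 0.12 rad), for 0.2 s.
2. the gate is pushed fully shut (value of joint gate below 0.05 rad), for 0.2 s.
At the end, for the whole second after the job is handed in: The trough stands upright on the table inside the frame (its centre past x = -80 mm of the frame and within its walls), at rest, and the gate is shut to within 0.05 rad (all of step 1 and value of joint gate below 0.05 rad and linear speed of trough below 0.02 m/s); the robot touches nothing.
It fails at once if the trough is lifted more than 12 mm off the table (height (world z) of trough_mid above 0.0395 m).
It fails at once if the trough is tipped more than 0.3 rad (angle between trough_mid's own z axis and vertical above 0.3 rad).
It fails at once if a pot inside the frame is moved more than 20 mm or tipped over (distance of any of pot_a, pot_b from where it was at the start of the episode above 0.02 m or angle between any of pot_a, pot_b's own z axis and vertical above 0.3 rad).
It fails at once if another thing on the table (pots beside the frame, twine, wreath, secateurs) is moved more than 20 mm (distance of any of pot_c, pot_d, twine, wreath, secateurs from where it was at the start of the episode above 0.02 m).
It also fails if it takes over 58 s, if anything falls off the work surface, if the arm or the gripper's body presses on something with over 40 N, if the wrist force passes 120 N, or if a joint passes its speed limit or range.

## Working session

There is one attempt and no reset: what is moved stays moved. The work goes in short steps, Python scripts to look and compute and a tool call to move; the robot and the scene stay as the last step left them, time stands still between calls to the robot, and variables do not carry over. Pictures are saved under pics/ and viewed, about 8 in all and at most 12, crops included, and the job is handed in when it is done.

Besides the shell and the picture viewer there is one more tool, called after "Call:" in YAML: its name, and indented under it one key for each argument. servo_tool: Moves the arm, as the interface text tells. Its arguments: {"type":"object","properties":{"motion":{"type":"string"},"claw":{"type":"number"}},"required":["motion"]}

```bash
mkdir -p pics; python3 - <<'E'
from bench import robot
import cv2
o=robot.get_obs();print(o['time'],o['position'],o['eef_rot'],o['finger_gap'])
for n in("scene","side"):
    cv2.imwrite(f"pics/{n}0.png",robot.read_camera(n)[:,:,::-1]);p=robot.camera_params(n);print(n,p)
E
```

```text
0.0 [ 0.18658521 -0.54298927  0.18041849] [[-4.09355553e-04  3.24778590e-01 -9.45789987e-01]
 [ 2.17867988e-03 -9.45787532e-01 -3.24778690e-01]
 [-9.99997543e-01 -2.19352357e-03 -3.20425201e-04]] 0.0940954022834314
scene {'fov_y': 47.91183963108223, 'cx': 328.29808629639786, 'cy': 249.4832577843833, 'T': array([[-0.42602383, -0.52826136,  0.73446826,  1.52994658],
       [ 0.90466446, -0.24042533,  0.3518208 ,  0.34533294],
       [-0.00926856,  0.81433138,  0.5803262 ,  0.83544082],
       [ 0.        ,  0.        ,  0.        ,  1.        ]])}
side {'fov_y': 42.9473474914463, 'cx': 316.738944053072, 'cy': 240.64084254739146, 'T': array([[ 0.90235326,  0.23386013, -0.3620332 , -0.01371561],
       [-0.43091194,  0.47281417, -0.76861022, -1.3350021 ],
       [-0.00857286,  0.84956236,  0.52741853,  0.87319927],
       [ 0.        ,  0.        ,  0.        ,  1.        ]])}
```

View pics/scene0.png

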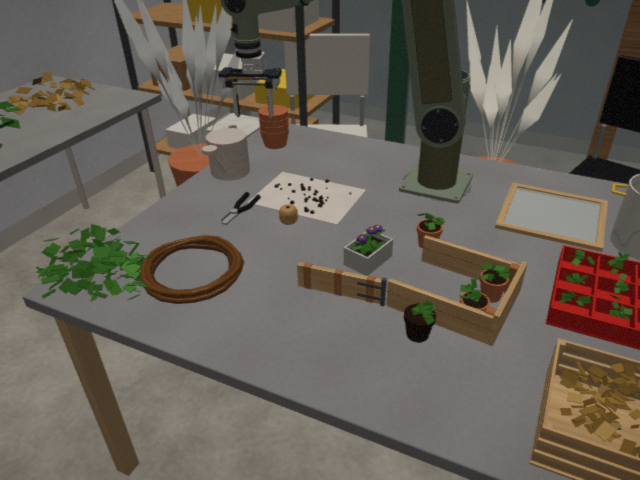

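View pics/side0.png

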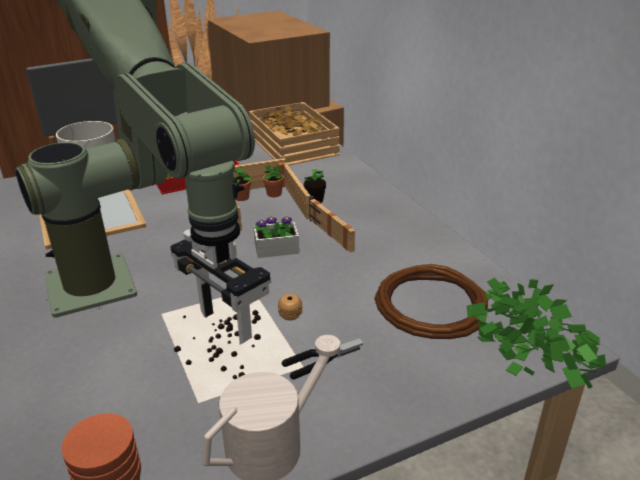

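The scene view shows the trough at about (368,250), the hinge at (386,292), the gate opened to the left as far as (302,278), the frame's back corner at (522,265), pot_c at (430,235) and pot_d at (420,320). The side view shows the trough at (277,238), the gate end at (350,235) and the twine at (290,306). Next I'll crop in closer to read the corners.

```bash
python3 - <<'E'
import cv2
a=cv2.imread("pics/scene0.png")[205:355,285:535];cv2.imwrite("pics/c1.png",cv2.resize(a,None,fx=3.2,fy=3.2,interpolation=cv2.INTER_CUBIC))
a=cv2.imread("pics/side0.png")[150:260,225:365];cv2.imwrite("pics/c2.png",cv2.resize(a,None,fx=5,fy=5,interpolation=cv2.INTER_CUBIC))
E
```

```text
(no output)
```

View pics/c1.png

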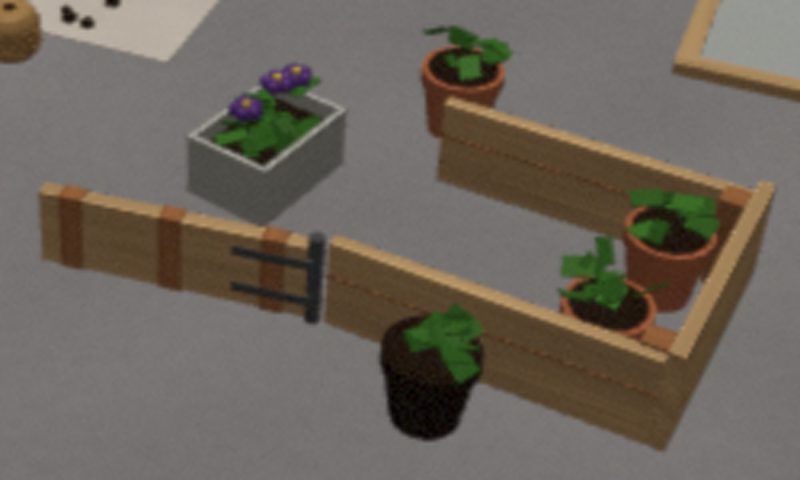

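View pics/c2.png

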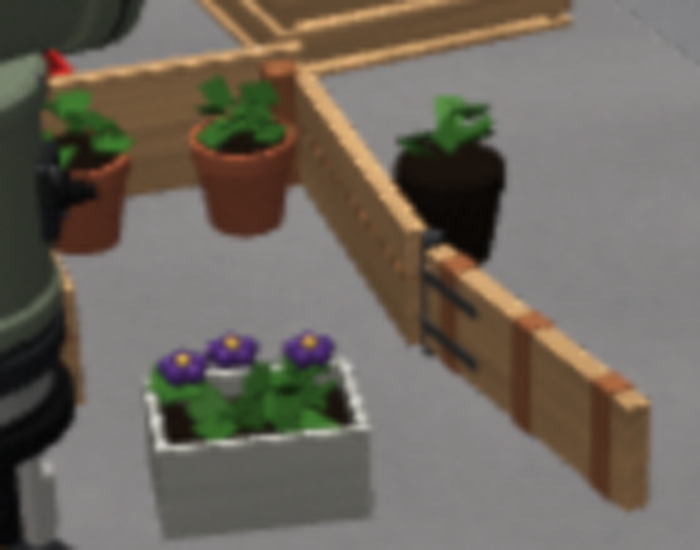

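Crop 1 shows the trough's rim corners, the far wall running from (330,242) to (665,358), the near wall's mouth foot at (438,180), the hinge post at (317,278) and the gate's top edge from (42,187) to (308,240). Crop 2 shows the trough's rim at (160,447), (370,430) and (345,358), and the gate's end top at (632,400).

```bash
cat >h.py <<'E'
import numpy as np
from bench import robot
def ray(n,uv,z,P=None):
    p=P or robot.camera_params(n);f=240/np.tan(np.radians(p['fov_y']/2));T=p['T']
    d=T[:3,:3]@np.array([(uv[0]-p['cx'])/f,-(uv[1]-p['cy'])/f,-1]);o=T[:3,3]
    return (o+d*(z-o[2])/d[2])[:2]
E
python3 - <<'E'
from h import *
np.set_printoptions(precision=4,suppress=True)
def A(l,u,v,z):print(l,ray('scene',(285+u/3.2,205+v/3.2),z))
def B(l,u,v,z):print(l,'side',ray('side',(225+u/5,150+v/5),z))
A('farwall outer top mouth',330,242,.075);A('farwall outer top back',665,360,.075)
A('farwall foot mouth',325,320,0);A('foot back',663,450,0)
A('nearwall inner foot mouth',438,180,0);A('nearwall inner top mouth',446,106,.075)
A('back wall inner..top near corner',770,186,.085);A('back wall top far outer',685,356,.085)
A('hinge',317,278,.038)
for p in((188,137),(265,170),(345,108)):A('rim',*p,.055)
for p in((188,190),(265,224),(345,158)):A('base',*p,0)
A('gate end top',42,187,.07);A('gate root top',308,240,.07);A('gate end bot',42,260,.006)
for p in((160,447),(370,430),(345,358),(148,393)):B('rim',*p,.055)
for p in((168,537),(370,512)):B('base',*p,0)
B('gate end top',632,400,.07);B('gate end bot',632,508,.006);B('hinge',428,293,.038);B('farwall inner foot mouth',415,345,0);B('farwall top back inner',297,75,.075)
for l,u,v,z in(('c',430-0,0,0),):pass
for n,u,v,z in(('scene',288,222,0),('scene',430,245,0),('scene',238,220,0),('scene',417,338,0),('side',290,318,0)):print(n,u,v,ray(n,(u,v),z))
E
```

```text
farwall outer top mouth [0.6208 0.0576]
farwall outer top back [0.6453 0.2943]
farwall foot mouth [0.6177 0.057 ]
foot back [0.6467 0.3057]
nearwall inner foot mouth [0.4199 0.0808]
nearwall inner top mouth [0.4242 0.0815]
back wall inner..top near corner [0.4411 0.3264]
back wall top far outer [0.6479 0.3057]
hinge [0.619  0.0492]
rim [ 0.5197 -0.0957]
rim [ 0.5352 -0.0249]
rim [0.4311 0.0022]
base [ 0.5157 -0.097 ]
base [ 0.531  -0.0246]
base [0.4224 0.0025]
gate end top [ 0.642  -0.1593]
gate root top [0.6191 0.0408]
gate end bot [ 0.649  -0.1587]
rim side [ 0.4137 -0.0695]
rim side [ 0.5167 -0.1019]
rim side [ 0.535  -0.0283]
rim side [ 0.4272 -0.016 ]
base side [ 0.4144 -0.07  ]
base side [ 0.5185 -0.0947]
gate end top side [ 0.6397 -0.1572]
gate end bot side [ 0.6394 -0.1605]
hinge side [0.6182 0.0453]
farwall inner foot mouth side [0.614  0.0553]
farwall top back inner side [0.636  0.2743]
scene 288 222 [ 0.3975 -0.3245]
scene 430 245 [0.3405 0.0789]
scene 238 220 [ 0.4479 -0.4617]
scene 417 338 [0.6915 0.1539]
side 290 318 [ 0.3891 -0.3342]
```

```bash
cat >>h.py <<'E'
O=np.array([.5246,.1765]);xf=np.array([.105,.9945]);yf=np.array([-.9945,.105])
def tofr(p):d=np.asarray(p)-O;return np.array([d@xf,d@yf])
def towr(p):return O+p[0]*xf+p[1]*yf
def go(x,y,z,ang):
    "units to world TCP x,y,z with tool y at world angle ang (deg)"
    o=robot.get_obs();R=o['eef_rot'];s=R.T@(np.array([x,y,z])-o['position'])/.15
    a=np.degrees(np.arctan2(R[1,1],R[0,1]));t=(ang-a+180)%360-180
    print('t',round(o['time'],2),'shift',s.round(2),'turn x',round(-np.radians(t)/.5,2),'pos',o['position'].round(4),'yang',a.round(1),'F',o['ft_force'].round(1),'tilt',R[2,0].round(4))
E
python3 -c "
from h import *
go(.455,-.118,.18,-14.6)"
```

```text
t 0.1 shift [ 0.01 -2.1  -2.61] turn x -1.97 pos [ 0.1866 -0.543   0.1805] yang -71.0 F [1.1 0.5 0.6] tilt -1.0
```

Call:
servo_tool:
  motion: "0 -0.8 -0.95 -1 0 0;0 -0.8 -0.95 -1 0 0;0 -0.8 -0.95 -1 0 0;0 -0.8 -0.95 -1 0 0;0 -0.8 -0.95 -1 0 0;0 -0.8 -0.95 -1 0 0;0 -0.8 -0.95 -1 0 0"
  claw: 0.3

```text
time: 0.68
position: [0.2827, -0.3825, 0.1806]
eef_rot: [[-0.001, 0.74, -0.673], [0.002, -0.673, -0.74], [-1.0, -0.002, -0.001]]
ft_force: [-1.1, -1.0, 0.5]
finger_gap: 0.0613
```

```bash
python3 -c "
from h import *
go(.455,-.118,.18,-14.6)"
```

```text
t 0.68 shift [ 0.01 -0.34 -2.08] turn x -0.97 pos [ 0.2827 -0.3825  0.1806] yang -42.3 F [-1.1 -1.   0.5] tilt -1.0
```

Call:
servo_tool:
  motion: "0 -0.17 -1 -0.97 0 0;0 -0.17 -1 -0.97 0 0;0 -0.17 -1 -0.97 0 0;0 -0.17 -1 -0.97 0 0;0 -0.17 -1 -0.97 0 0;0 -0.17 -1 -0.97 0 0;0 -0.17 -1 -0.97 0 0"

```text
time: 1.27
position: [0.3644, -0.2559, 0.1808]
eef_rot: [[-0.001, 0.968, -0.252], [0.001, -0.252, -0.968], [-1.0, -0.001, -0.0]]
ft_force: [0.3, -0.1, -0.5]
finger_gap: 0.0613
```

```bash
python3 -c "
from h import *
go(.455,-.118,.18,-14.6)"
```

```text
t 1.27 shift [ 0.01  0.35 -1.04] turn x -0.0 pos [ 0.3644 -0.2559  0.1808] yang -14.6 F [ 0.3 -0.1 -0.5] tilt -1.0
```

Call:
servo_tool:
  motion: "0 0.35 -0.9 0 0 0;0 0.35 -0.9 0 0 0;0 0.35 -0.9 0 0 0;0 0.35 -0.9 0 0 0;0 0.35 -0.9 0 0 0;0 0.35 -0.9 0 0 0"

```text
time: 1.77
position: [0.4492, -0.1398, 0.1806]
eef_rot: [[-0.002, 0.967, -0.253], [0.0, -0.253, -0.967], [-1.0, -0.002, 0.0]]
ft_force: [-0.6, -0.4, 0.5]
finger_gap: 0.0612
```

```bash
python3 -c "
from h import *
import cv2
go(.455,-.118,.015,-14.6)
P=robot.camera_params('wrist');print(P)
cv2.imwrite('pics/w1.png',robot.read_camera('wrist')[:,:,::-1])"
```

```text
t 1.77 shift [ 1.1   0.   -0.15] turn x -0.0 pos [ 0.4492 -0.1398  0.1806] yang -14.7 F [-0.6 -0.4  0.5] tilt -1.0
{'fov_y': 64.08198119122791, 'cx': 319.24184620761355, 'cy': 235.37384061296245, 'T': array([[ 0.96726449,  0.24552635,  0.06415783,  0.46914557],
       [-0.25375894,  0.93820205,  0.23533659, -0.07273924],
       [-0.00241168, -0.24391335,  0.96979403,  0.38359144],
       [ 0.        ,  0.        ,  0.        ,  1.        ]])}
```

View pics/w1.png

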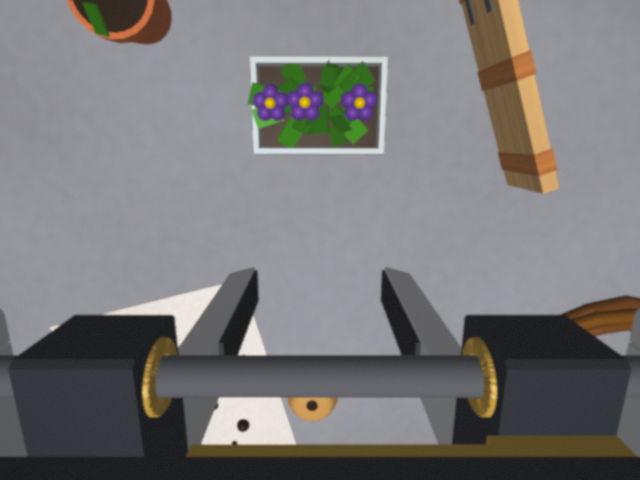

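The wrist view shows the trough square to the gripper, with rim corners at (250,57), (387,57), (384,153) and (255,153). The gate end is at about (530,187), top right.

```bash
python3 -c "
from h import *
c=np.array([ray('wrist',p,.055) for p in((250,57),(387,57),(384,153),(255,153))]);print(c.round(4),c.mean(0),tofr(c.mean(0)))
d=c[1]-c[0]+c[2]-c[3];print(np.degrees(np.arctan2(d[1],d[0])))
g=ray('wrist',(531,180),.07);print(g,tofr(g))
go(.455,-.118,.015,-14.6)"
```

```text
[[ 0.4311  0.0018]
 [ 0.5359 -0.0259]
 [ 0.5176 -0.0979]
 [ 0.413  -0.0703]] [ 0.4743991  -0.04805945] [-0.22859546  0.02634605]
-14.780232409008342
[ 0.62620806 -0.14813398] [-0.31217965 -0.13513578]
t 1.82 shift [ 1.1   0.   -0.15] turn x -0.0 pos [ 0.4488 -0.1403  0.1805] yang -14.7 F [ 0.1  1.4 -0.5] tilt -1.0
```

Call:
servo_tool:
  motion: "0.27 0 0 0 0 0;0.54 0 0 0 0 0;0.8 0 0 0 0 0;1 0 0 0 0 0;1.08 0 0 0 0 0;1.08 0 0 0 0 0"

```text
out of range: row 5 has 1.08, outside -1 to 1
```

Call:
servo_tool:
  motion: "0 0 -0.15 0 0 0;0 0 -0.25 0 0 0;0 0 -0.3 0 0 0;0 0 -0.36 0 0 0;0 0 -0.44 0 0 0;0 0 -0.52 0 0 0;0 0 -0.6 0 0 0;0 0 -0.65 0 0 0"

```text
time: 2.48
position: [0.4736, -0.0462, 0.1805]
eef_rot: [[-0.002, 0.967, -0.256], [-0.0, -0.256, -0.967], [-1.0, -0.002, 0.001]]
ft_force: [-1.3, 0.3, -0.2]
finger_gap: 0.0611
```

```bash
python3 -c "
from h import *
go(.512,.092,.018,-10)
import cv2
cv2.imwrite('pics/w2.png',robot.read_camera('wrist')[:,:,::-1])"
```

```text
t 2.48 shift [ 1.08  0.01 -0.96] turn x -0.17 pos [ 0.4736 -0.0462  0.1805] yang -14.8 F [-1.3  0.3 -0.2] tilt -1.0
```

View pics/w2.png

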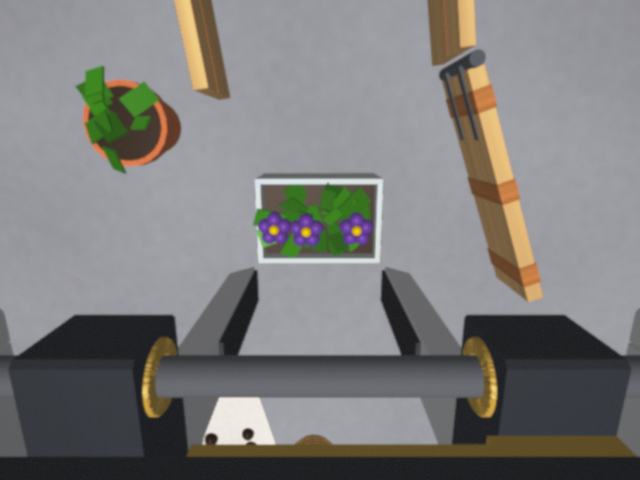

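My descent row went over the limit, so the whole call was refused and the forward move ran at height instead. The wrist view shows nothing was touched and the trough is still at (258–382, 180–262). I'll go back and then descend.

Call:
servo_tool:
  motion: "0 0 0.25 0 0 0;0 0 0.5 0 0 0;0 0 0.65 0 0 0;0.25 0 0.65 0 0 0;0.5 0 0.65 0 0 0;0.75 0 0.65 0 0 0;0.95 0 0.65 0 0 0;0.95 0 0.65 0 0 0"

```text
time: 3.2
position: [0.4424, -0.1375, 0.032]
eef_rot: [[-0.014, 0.967, -0.256], [0.007, -0.256, -0.967], [-1.0, -0.016, -0.003]]
ft_force: [-1.3, -0.2, -0.5]
finger_gap: 0.061
```

```bash
python3 -c "
from h import *
go(.512,.092,.018,-10)"
```

```text
t 3.2 shift [ 0.1   0.06 -1.6 ] turn x -0.17 pos [ 0.4424 -0.1375  0.032 ] yang -14.8 F [-1.3 -0.2 -0.5] tilt -0.9999
```

Call:
servo_tool:
  motion: "0.09 0.05 0 0 0 0;0.09 0.05 -0.15 0 0 0;0.09 0.05 -0.28 0 0 0;0.09 0.05 -0.35 0 0 0;0.09 0.05 -0.43 0 0 0;0.09 0.05 -0.52 0 0 0;0.09 0.05 -0.61 0 0 0;0.09 0.05 -0.7 0 0 0"

```text
time: 3.87
position: [0.4775, -0.0387, 0.0202]
eef_rot: [[-0.012, 0.967, -0.255], [0.004, -0.255, -0.967], [-1.0, -0.013, -0.001]]
ft_force: [0.7, -2.0, -1.6]
finger_gap: 0.0614
```

```bash
python3 -c "
from h import *
go(.512,.092,.018,-10)
import cv2
cv2.imwrite('pics/w3.png',robot.read_camera('wrist')[:,:,::-1])"
```

```text
t 3.87 shift [ 0.02  0.   -0.9 ] turn x -0.17 pos [ 0.4775 -0.0387  0.0202] yang -14.8 F [ 0.7 -2.  -1.6] tilt -0.9999
```

View pics/w3.png

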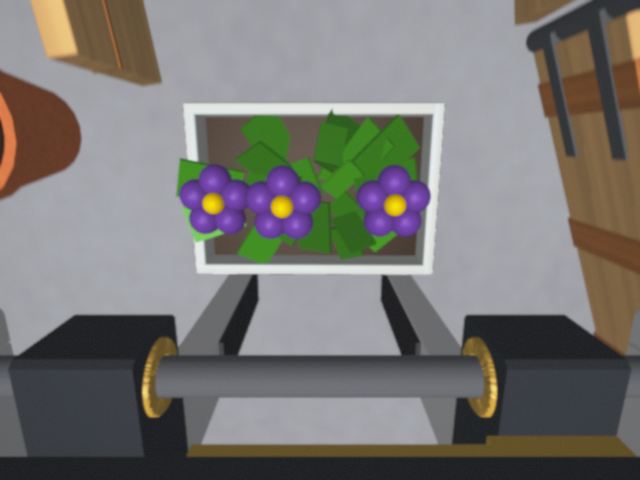

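The wrist view shows the trough square against both fingers, with its near rim at v≈273 and centred at u≈314. I'll keep pushing and add the small turn.

Call:
servo_tool:
  motion: "0 0 -0.08 -0.02 0 0;0 0 -0.16 -0.04 0 0;0 0 -0.24 -0.06 0 0;0 0 -0.32 -0.08 0 0;0 0 -0.4 -0.1 0 0;0 0 -0.48 -0.12 0 0;0 0 -0.56 -0.14 0 0;0 0 -0.64 -0.16 0 0"

```text
time: 4.58
position: [0.5031, 0.0571, 0.0211]
eef_rot: [[-0.011, 0.984, -0.176], [0.006, -0.176, -0.984], [-1.0, -0.012, -0.004]]
ft_force: [-0.8, -4.2, 3.1]
finger_gap: 0.0608
```

```bash
python3 -c "
from h import *
go(.512,.092,.018,-10)
import cv2
cv2.imwrite('pics/w4.png',robot.read_camera('wrist')[:,:,::-1])"
```

```text
t 4.58 shift [ 0.02  0.02 -0.24] turn x -0.0 pos [0.5031 0.0571 0.0211] yang -10.1 F [-0.8 -4.2  3.1] tilt -0.9999
```

View pics/w4.png

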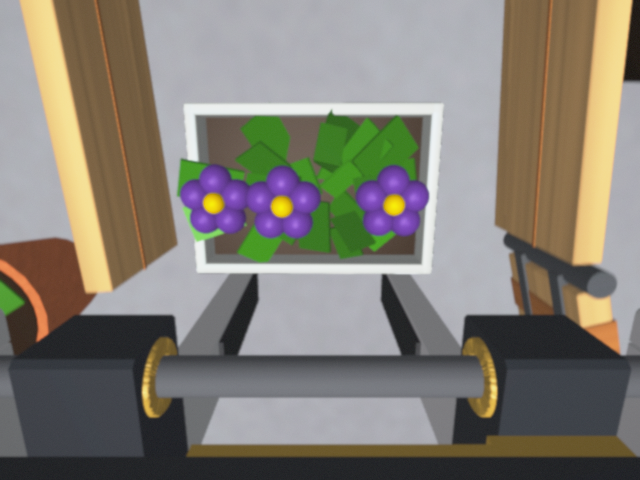

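The wrist view shows the trough centred between the walls, with its near rim now about level with the mouth. It needs about 36 mm more, then I back off.

Call:
servo_tool:
  motion: "0 0 -0.07 0 0 0;0 0 -0.14 0 0 0;0 0 -0.19 0 0 0;0 0 -0.23 0 0 0;0 0 -0.25 0 0 0;0 0 -0.25 0 0 0"

```text
time: 5.13
position: [0.5097, 0.0977, 0.0208]
eef_rot: [[-0.011, 0.985, -0.175], [0.01, -0.174, -0.985], [-1.0, -0.013, -0.008]]
ft_force: [-0.6, -0.0, -0.4]
finger_gap: 0.0612
```

Call:
servo_tool:
  motion: "0 0 0.1 0 0 0;0 0 0.3 0 0 0;0 0 0.5 0 0 0;-0.25 0 0.7 0 0 0;-0.5 0 0.8 0 0 0;-0.75 0 0.8 0 0 0;-0.95 0 0.8 0 0 0;-0.95 0 0.8 0 0 0"
  claw: -1

```text
time: 5.8
position: [0.4961, -0.0232, 0.1703]
eef_rot: [[0.004, 0.984, -0.176], [0.008, -0.176, -0.984], [-1.0, 0.003, -0.009]]
ft_force: [1.2, -0.2, 0.4]
finger_gap: 0.0109
```

```bash
python3 -c "
from h import *
import cv2
go(.70,-.13,.17,-10)
p=towr((-.119+.05,-.107));print(towr((-.134,.043)))
cv2.imwrite('pics/w5.png',robot.read_camera('wrist')[:,:,::-1])"
```

```text
t 5.8 shift [0.   1.46 0.46] turn x -0.01 pos [ 0.4961 -0.0232  0.1703] yang -10.1 F [ 1.2 -0.2  0.4] tilt -1.0
[0.4677665 0.047752 ]
```

View pics/w5.png

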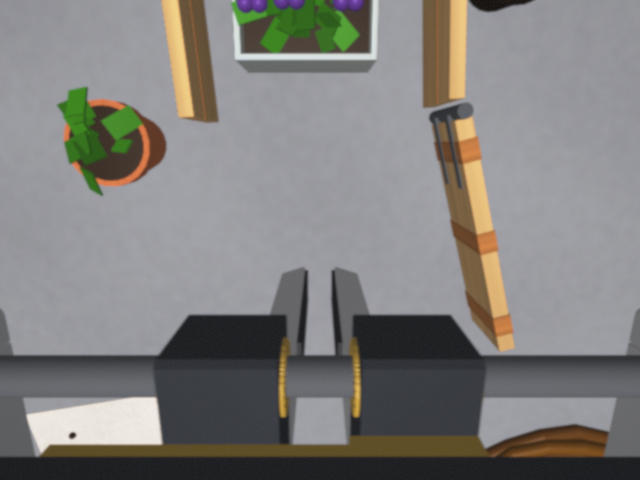

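The trough is inside the frame, with its near rim at v≈58 and past the wall ends at v≈105–120, so the gate path is free. The gate is still open, running from (452,112) to (505,345). Next I go round to its far side.

Call:
servo_tool:
  motion: "0 0.27 0.05 0 0 0;0 0.54 0.1 0 0 0;0 0.8 0.15 0 0 0;0 1 0.2 0 0 0;0 1 0.25 0 0 0;0 1 0.25 0 0 0"

```text
time: 6.35
position: [0.6341, -0.0866, 0.1625]
eef_rot: [[-0.006, 0.984, -0.177], [0.011, -0.177, -0.984], [-1.0, -0.008, -0.01]]
ft_force: [0.2, -0.1, -0.3]
finger_gap: 0.0003
```

```bash
python3 -c "
from h import *
go(.70,-.10,.17,-10)
print(ray('scene',(192,267),.015))"
```

```text
t 6.35 shift [-0.05  0.45  0.01] turn x -0.01 pos [ 0.6341 -0.0866  0.1625] yang -10.2 F [ 0.2 -0.1 -0.3] tilt -0.9999
[ 0.70211332 -0.4315328 ]
```

Call:
servo_tool:
  motion: "0 0.25 0 0 0 0;0 0.45 0 0 0 0;0 0.45 0 0 0 0;0.25 0.45 0 0 0 0;0.5 0.45 0 0 0 0;0.7 0.45 0 0 0 0;0.82 0.45 0 0 0 0;0.82 0.45 0 0 0 0"

```text
time: 7.02
position: [0.6926, -0.0945, 0.0321]
eef_rot: [[-0.02, 0.984, -0.177], [0.015, -0.176, -0.984], [-1.0, -0.022, -0.011]]
ft_force: [-1.3, -0.0, -1.0]
finger_gap: 0.0006
```

```bash
cat >>h.py <<'E'
H=np.array([.6185,.047])
def arc(ths,r=.15,extra=0):
    o=robot.get_obs();R=o['eef_rot'];print('t',round(o['time'],2),o['position'].round(4),'F',o['ft_force'].round(1))
    for t in ths:
        u=np.cos(t)*yf-np.sin(t)*xf;n=-np.sin(t)*yf-np.cos(t)*xf
        off=.007+.0125*abs(n@R[:2,1])+.008*abs(n@R[:2,2])-extra
        p=H+r*u+off*n;s=R.T@(np.r_[p,.036]-o['position'])/.15;print(round(t,2),p.round(3),s.round(2))
E
python3 -c "
from h import *
arc(np.arange(1.8,0.5,-.13))"
```

```text
t 7.02 [ 0.6926 -0.0945  0.0321] F [-1.3 -0.  -1. ]
1.8 [ 0.658 -0.099] [-0.02 -0.22  0.07]
1.67 [ 0.638 -0.103] [-0.02 -0.35  0.12]
1.54 [ 0.618 -0.104] [-0.02 -0.48  0.15]
1.41 [ 0.599 -0.103] [-0.01 -0.61  0.17]
1.28 [ 0.58  -0.099] [-0.01 -0.73  0.17]
1.15 [ 0.562 -0.094] [-0.01 -0.86  0.15]
1.02 [ 0.544 -0.085] [-0.01 -0.98  0.11]
0.89 [ 0.528 -0.074] [-0.   -1.11  0.06]
0.76 [ 0.513 -0.062] [ 0.   -1.22 -0.  ]
0.63 [ 0.499 -0.046] [ 0.   -1.33 -0.09]
```

Call:
servo_tool:
  motion: "-0.02 -0.1 0.04 0 0 0;-0.02 -0.22 0.07 0 0 0;-0.02 -0.35 0.12 0 0 0;-0.02 -0.48 0.15 0 0 0;-0.02 -0.61 0.17 0 0 0;-0.02 -0.73 0.17 0 0 0;-0.02 -0.86 0.15 0 0 0;-0.02 -0.98 0.11 0 0 0"

```text
time: 7.68
position: [0.5446, -0.0849, 0.0405]
eef_rot: [[-0.016, 0.984, -0.177], [0.014, -0.177, -0.984], [-1.0, -0.018, -0.011]]
ft_force: [1.2, -0.4, -0.4]
finger_gap: 0.0003
```

```bash
python3 -c "
from h import *
arc(np.arange(1.02,-.05,-.13));arc([0,0],extra=.006)"
```

```text
t 7.68 [ 0.5446 -0.0849  0.0405] F [ 1.2 -0.4 -0.4]
1.02 [ 0.544 -0.085] [ 0.03 -0.    0.  ]
0.89 [ 0.528 -0.074] [ 0.03 -0.12 -0.05]
0.76 [ 0.513 -0.062] [ 0.04 -0.24 -0.12]
0.63 [ 0.499 -0.046] [ 0.04 -0.34 -0.2 ]
0.5 [ 0.488 -0.03 ] [ 0.04 -0.44 -0.3 ]
0.37 [ 0.479 -0.011] [ 0.04 -0.52 -0.41]
0.24 [0.472 0.009] [ 0.05 -0.58 -0.53]
0.11 [0.469 0.029] [ 0.05 -0.63 -0.66]
-0.02 [0.468 0.05 ] [ 0.05 -0.66 -0.79]
t 7.68 [ 0.5446 -0.0849  0.0405] F [ 1.2 -0.4 -0.4]
0 [0.468 0.053] [ 0.05 -0.66 -0.81]
0 [0.468 0.053] [ 0.05 -0.66 -0.81]
```

Call:
servo_tool:
  motion: "0.03 -0.12 -0.05 0 0 0;0.03 -0.24 -0.12 0 0 0;0.03 -0.34 -0.2 0 0 0;0.03 -0.44 -0.3 0 0 0;0.03 -0.52 -0.41 0 0 0;0.03 -0.58 -0.53 0 0 0;0.03 -0.62 -0.61 0 0 0;0.03 -0.64 -0.69 0 0 0"

```text
time: 8.35
position: [0.4677, 0.0353, 0.0407]
eef_rot: [[-0.014, 0.984, -0.176], [0.014, -0.176, -0.984], [-1.0, -0.016, -0.011]]
ft_force: [0.5, -0.4, -0.2]
finger_gap: 0.0003
```

```bash
python3 -c "
from h import *
import cv2
arc([.03,0]);arc([0],extra=.006)
cv2.imwrite('pics/w6.png',robot.read_camera('wrist')[:,:,::-1])"
```

```text
t 8.35 [0.4677 0.0353 0.0407] F [ 0.5 -0.4 -0.2]
0.03 [0.468 0.042] [ 0.03 -0.01 -0.04]
0 [0.468 0.047] [ 0.03 -0.01 -0.08]
t 8.35 [0.4677 0.0353 0.0407] F [ 0.5 -0.4 -0.2]
0 [0.468 0.053] [ 0.03 -0.02 -0.12]
```

View pics/w6.png

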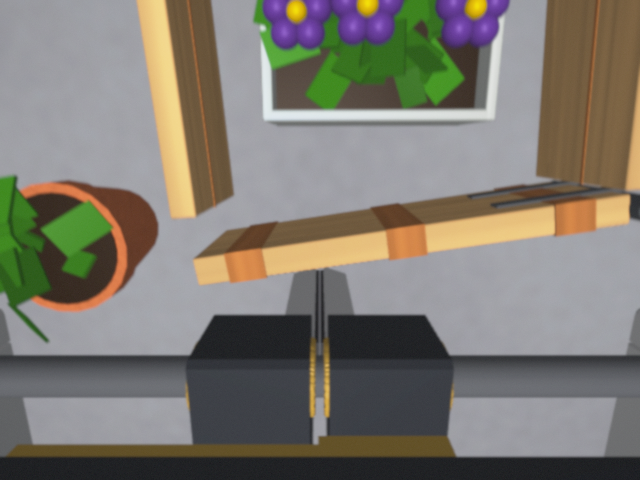

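The wrist view shows the board almost shut: its free end is at about (205,255), still short of the wall end at (205,215). The way past the trough and pot_c is clear. I'll creep up to the stop.

Call:
servo_tool:
  motion: "0 0 -0.03 0 0 0;0 0 -0.06 0 0 0;0 0 -0.08 0 0 0;0 0 -0.1 0 0 0;0 0 -0.11 0 0 0;0 0 -0.11 0 0 0"

```text
time: 8.9
position: [0.4701, 0.0489, 0.0417]
eef_rot: [[-0.016, 0.985, -0.174], [0.007, -0.173, -0.985], [-1.0, -0.017, -0.004]]
ft_force: [-4.4, -10.7, 6.1]
finger_gap: 0.0007
```

It's firm against the stop at about 11 N. I'll back off and check.

Call:
servo_tool:
  motion: "0 0 0.1 0 0 0;0 0 0.3 0 0 0;0 0 0.5 0 0 0;-0.25 0 0.7 0 0 0;-0.5 0 0.8 0 0 0;-0.75 0 0.8 0 0 0;-0.95 0 0.8 0 0 0;-0.95 0 0.8 0 0 0"

```text
time: 9.57
position: [0.457, -0.073, 0.1915]
eef_rot: [[-0.002, 0.984, -0.176], [0.003, -0.176, -0.984], [-1.0, -0.002, -0.002]]
ft_force: [0.9, -0.2, -0.1]
finger_gap: 0.0001
```

```bash
python3 -c "
from h import *
import cv2
o=robot.get_obs();print(o['time'],o['position'],o['ft_force'])
w=robot.read_camera('wrist')[:,:,::-1];s=cv2.resize(robot.read_camera('scene')[205:355,285:535,::-1],None,fx=3.2,fy=3.2)
cv2.imwrite('pics/f.png',np.hstack([cv2.resize(w,(400,300)),cv2.resize(s,(400,300))]))"
```

```text
9.5667 [ 0.45696741 -0.07298798  0.19148226] [ 0.91435445 -0.16031186 -0.12887928]
```

View pics/f.png

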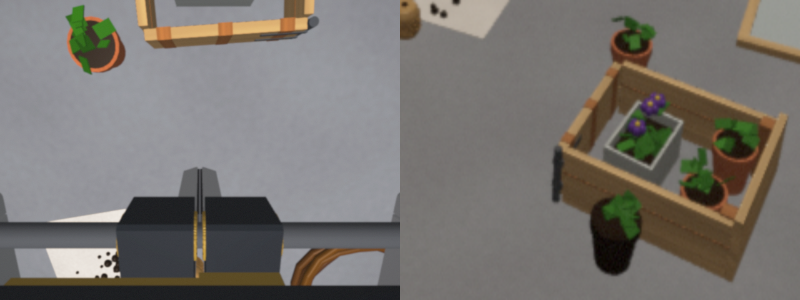

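Both views show the gate shut across the mouth, the trough standing inside, both inner pots standing and pot_c and pot_d in place. One numeric check of the gate angle from the wrist picture before handing in.

```bash
python3 -c "
from h import *
import cv2
im=robot.read_camera('wrist');h=cv2.cvtColor(im,cv2.COLOR_RGB2HSV)
m=cv2.inRange(h,(8,60,120),(28,255,255));m[100:]=0;m[:,:230]=0;m[:,490:]=0
q=[(u,np.where(m[:,u])[0].max()) for u in range(245,480,5) if m[:,u].any()]
w=np.array([ray('wrist',p,.07) for p in q],np.float32)
vx,vy,x,y=cv2.fitLine(w,cv2.DIST_HUBER,0,.01,.01).ravel();print(len(q),q[0],q[-1],'line deg',np.degrees(np.arctan(vy/vx)),'frame y deg',np.degrees(np.arctan(yf[1]/yf[0])),[tofr(a).round(4) for a in (w[0],w[-1])])"
```

```text
47 (245, np.int64(65)) (475, np.int64(49)) line deg -5.437846 frame y deg -6.026999449723304 [array([-0.1239,  0.0954]), array([-0.1255, -0.0796])]
```

```bash
python3 -c "
from bench import robot
print(robot.finish_job())"
```

```text
the job is handed in; nothing more can be done
None
```

The trough is inside the cold frame with the gate shut, and I handed the job in at about 10 s of the 58 s allowed. I pushed the trough in with both fingers. I then went round the gate's far side and swept it shut with the closed fingers until it met the stop at about 11 N.

**Last checks:**
- **Trough:** its centre is at about x = -34 mm in the frame, worked out from where the fingers stopped. The pictures show it standing upright, clear of the gate.
- **Gate:** the wrist picture puts its line within about 0.01 rad of my fitted frame axis. Its outer face is at x ≈ -125 mm, where -126 mm is fully shut.
- **Other things:** the two inner pots, pot_c and pot_d look undisturbed. I did not re-measure these, or the twine, wreath and secateurs; the arm passed near none of the last three at table height.
- **Robot:** it was clear of everything when I handed in.

**One slip:** a descent call was refused because a row went over the limit. The forward move that followed it therefore ran at height above the trough, touching nothing, and I backed up and redid it.

I viewed 11 pictures, over the planned 8 but within the limit of 12.

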